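Hold the spice-grinder cup at the halfway pulse position

TASK

The cup of the spice grinder has toppled over: stand it upright on the worktop and let go of it, then take it from above and lower it into the mouth of the motor base with its lugs through the notches until it is fully home. Twist it clockwise (seen from above) to the two dots, halfway to the lock, never so far that it reaches the lock pin, and hold it there against the spring: finish while still gripping the cup, without letting go. Leave the jars, salt shaker, timer, pepper mill and garlic around it where they are.

Things in the scene. Friction and masses are not known exactly. Their poses are not given: they have to be found in the camera images.
- cup: Grinder cup, loose, 70 mm high, 160 g: grey closed block with two flat sides on a round steel neck. Origin: centre of the neck's underside; z axis towards its top. At the start it lies on a flat side, z level and roughly to the left (+y), origin 20 mm up. Neck: 40 mm diameter, z 0-16 mm. Bottom heavy: with its foot on the worktop and within 20 degrees of upright it drops upright by itself.
- cup_grip (a point): Middle of the cup's grip body, on the cup's axis 41 mm above its underside; axes as the cup. The grip body spans z 16 to 66 mm of the cup, 40 mm thick along x (between the flat sides), 56 mm wide along y, under a slightly smaller black top plate (z 66 to 70 mm).
- cup_lug (a point): Outer end of one of the cup's two equal lugs, which stick out of the neck at the cup's +y (this one) and -y: 26 mm from the axis, 8 mm wide, from the underside to 7 mm up. A small white rib on the grip body stands above each. The cup fits either way round.
- grinder_base: Motor base, fixed to the worktop: round, grey with a black top, 122 mm wide at the foot, 106 mm at the top, 76 mm high. Origin: centre of its underside; z up. In its top a bayonet mouth: a 44 mm hole under a steel lip (underside 71 mm, top 75.5 mm above the worktop) with two notches, at the base's +y and -y.
- seat (a point): Point on the axis of the mouth at its inner floor, 62 mm above the worktop, axes as the base: where the cup's origin lies when the cup is fully home, its lugs below the lip and its grip body 2 mm above the rim.
- notch (a point): One of the two notches in the lip (this one at the base's +y, 26 mm from the axis; the other at -y), 12 mm wide, open out to 31 mm from the axis, through which the lugs go down. A white dot on the rim stands outside each.
- half_mark (a point): The two white dots on the rim, 41 mm from the axis, 45 degrees clockwise (seen from above) from the +y notch: halfway. The same marks are on the other half of the rim. A white bar 90 degrees clockwise from each notch means locked.
- collar (a joint): Turn (rad) of the steel collar under the lip; the lugs drop into its slots (12 mm, so 0.08 rad of play) and turn it with the cup. 0 = lugs at the notches, as at the start; grows clockwise seen from above; 0.785 = halfway, at the two dots. A spring turns it back: 0.03 N m at 0, 0.08 N m halfway, so a cup let go turns back. Stop at 1.64.
- lock_pin (a joint): Spring pin in the base (m), 0 at rest; a lug begins to push it outward at a turn of about 1.2 rad, and it clicks in behind the lug at about 1.5 (locked).
- spice_a: round spice jar with a red cap, 45 mm wide, 106 mm high; leave alone. Origin: centre of its underside.
- spice_b: round spice jar with a red cap, 45 mm wide, 106 mm high; leave alone. Origin: centre of its underside.
- salt_shaker: small salt shaker, 44 mm wide, 90 mm high; leave alone. Origin: centre of its underside.
- timer: round wind-up kitchen timer with a bar on top, 65 mm wide, 54 mm high; leave alone. Origin: centre of its underside.
- garlic: garlic bulb, 60 mm wide, 59 mm high; leave alone. Origin: centre of its underside.
- pepper_mill: turned pepper mill with a crank, 49 x 65 mm, 135 mm high; leave alone. Origin: centre of its underside.
Things that resemble listed ones, but are neither listed nor needed, are in the scene too. Leave any blue or purple look-alike of the cup alone. Of the things shaped like the grinder_base, the grey one is meant.

How it is judged:
By the outcome, as a careful person would: the job done as asked, in the order asked, and still so for the second after the job is handed in, while the arm keeps its last pose, push and grip.
It also fails if it takes over 59 s, if anything falls off the work surface, if the arm or the gripper's body presses on something with over 40 N, if the wrist force passes 120 N, or if a joint passes its speed limit or range.

ROBOT

A 7-joint arm with a two-finger parallel gripper is mounted at the origin on a cart in front of the work surface, level with it; the furniture and walls round the work are solid. World frame = base frame: x ahead of the robot, y to its left, z up, the work surface at z = 0. Lengths are in m, angles in rad, forces in N, time in s.
With the tool pointing down it reaches from about 0.35 to 0.9 m from the base axis. Payload 8.1 kg.
Tool frame: the origin (TCP) lies midway between the tips of the shut fingers; the grasp point (between the pads) lies 19 mm behind it (arm.hold_point_z is the z of the grasp point in the tool frame, in m); z points along the fingers, y is the line along which they close (so a half turn about z gives the same grasp; the last joint's range is limited). The gripper opens to 92 mm and grips with 3 to 60 N. Pads are 19 mm wide; open, the fingers measure 130 mm over their backs; the gripper's body (75 mm by 190 mm) begins 47 mm behind the grasp point.
Start: joints at [-1.325, 0.434, 0.025, 1.573, -0.012, 1.134, -0.075], TCP at [0.214, 0.587, 0.227] pointing down, gripper open.
Joint ranges: [-2.62, 2.62], [-0.44, 2.09], [-1.27, 1.32], [0.08, 2.57], [-1.32, 4.46], [0.12, 2], [-2.74, 2.74]. Speed limits (rad/s): [2.22, 2.22, 3.01, 3.01, 3.14, 3.14, 3.14].

INTERFACE

Orientations are given as a rotation vector (axis times angle).
In Python, from cell import arm, get_image, camera_params, job gives the robot as it stands.
- The arm moves only by the tool send_rows, never from a script. Its argument "deltas" is a list of rows, each a list of 3 entries, a list of its own where there are three numbers: the shift along the world's x, y, z in m, then the turn, a rotation vector about the world's x, y, z in rad, then the finger opening in m, from 0 to 0.0918. In form: [[[tx, ty, tz], [ax, ay, az], gripper], ...]. A call has exactly 10 rows; each row shifts and turns the commanded pose from where the row before left it; what a row does not reach is not made up. A row lasts 1/10 s, in which the tool goes at most 50 mm and 8.59 degrees, less where a joint would pass 70% of its speed; a pose out of reach is approached as far as the arm can. A call with a gripper value outside its range is refused whole. The fingers move at their own pace and stop on an object; "force" is the grip in N (left out, the last holds). Time passes only in rows, so rows that do not move let the fingers close, or fill a call up. It gives the time, the measured TCP pose, the force and the opening at its end, in the units of the state.
- arm.observe(): the state, without advancing time (a new reading comes with each control period).
- get_image(name): name is "scene" or "side" or "wrist"; returns the picture (400x640x3 uint8, red, green, blue); there is no depth.
- camera_params(name): a dict with "fov_y" (degrees; the focal length in pixels is half the picture's height over the tangent of half this angle, whatever the lens; pixels are square), "cx", "cy" (the principal point, pixels), "rvec" (rotation vector, rad) and "tvec" (3), from world to camera coordinates, as OpenCV has them. Camera axes: x right, y down, z forward; pixel columns grow to the right and rows downward; lengths in m; the calibration is good to about 2 mm. A picture is of the moment at which its call begins: read the wrist's pose just before it. camera_params takes no time and is no camera call; for the wrist camera it gives the pose at the moment of the call.
- job.sign_off(): hands the job in, once; it reports no verdict.
The state is a dict: "clock": time; "joints": joint angles; "dq": joint speeds; "joint_efforts": joint torques, N m; "position": TCP position; "ee_rot": TCP orientation; "force": force on the tool from outside, world axes, zero at the start; "ft_torque": the same for the moment, N m; "width": opening from 0.0 (shut) to 1.0 (fully open).
Only numpy, scipy, OpenCV 4.12 (cv2) and the standard library are available. Lean on these libraries where they do the work, as an engineer would, in place of code of your own. Each camera call takes 0.05 s, during which the arm holds its last target. There are 200 camera calls.

## Working session

There is one attempt and no reset: what is moved stays moved. The work goes in short steps, Python scripts to look and compute and a tool call to move; the robot and the scene stay as the last step left them, time stands still between calls to the robot, and variables do not carry over. Pictures are saved under pics/ and viewed, on a budget of 10 in all, crops included, one or two more only if the job needs it, and the job is handed in when it is done.

Besides the shell and the picture viewer there is one more tool, called as name(argument=value, ...) on one line, values as JSON. send_rows: Moves the arm, as the interface text tells. Its arguments: {"type":"object","properties":{"deltas":{"type":"array","items":{"type":"array"}},"force":{"type":"number"}},"required":["deltas"]}

```bash
mkdir -p pics; cat > h.py <<'E'
import numpy as np, cv2
from cell import arm, get_image, camera_params, job
def cam(n):
    p=camera_params(n); f=200/np.tan(np.radians(p['fov_y']/2))
    return np.array([[f,0,p['cx']],[0,f,p['cy']],[0,0,1]]),cv2.Rodrigues(np.array(p['rvec'],float))[0],np.array(p['tvec'],float)
def plane(c,uv,z):
    K,R,t=c; o=-R.T@t; d=R.T@np.linalg.inv(K)@np.array([uv[0],uv[1],1.]); return o+d*(z-o[2])/d[2]
def proj(c,P):
    K,R,t=c; q=K@(R@np.array(P,float)+t); return q[:2]/q[2]
def save(n,name):
    im=get_image(n); cv2.imwrite(f'pics/{name}.png',im[:,:,::-1]); return im
E
python3 - <<'E'
from h import *
print(arm.observe(),arm.hold_point_z)
a=[save(n,n+'0') for n in('scene','side')]
cv2.imwrite('pics/both0.png',np.vstack(a)[:,:,::-1])
for n in('scene','side','wrist'): print(n,camera_params(n))
E
```

```text
{'clock': 0.0, 'joints': array([-1.32460483,  0.43522508,  0.0249894 ,  1.57407637, -0.01159241,
        1.13401462, -0.07515741]), 'dq': array([ 1.19370656e-03,  6.75216284e-04, -8.81115842e-04,  9.65000614e-06,
       -1.61637764e-03, -1.58200599e-03, -1.00951731e-03]), 'joint_efforts': array([-3.70688440e-04, -6.67835212e+01,  9.85361896e-01, -3.14462543e+01,
       -6.04261877e-02,  4.28035890e-02,  1.89756834e-04]), 'position': array([0.21349314, 0.5868665 , 0.22595189]), 'ee_rot': array([-5.45301328e-01, -3.09378469e+00,  2.47248366e-03]), 'force': array([-0.64446952,  0.10725261,  0.24185329]), 'ft_torque': array([-0.05648741,  0.06518248, -0.00020609]), 'width': 1.0008651739087224} -0.0188
scene {'fov_y': 57.61441550037314, 'cx': 319.1923623743369, 'cy': 205.05514970349503, 'rvec': array([ 2.36982539, -0.67223625,  0.23193582]), 'tvec': array([-0.46877035,  0.29836273,  1.08143262])}
side {'fov_y': 42.617125077046964, 'cx': 317.8108657434886, 'cy': 193.16652443719903, 'rvec': array([ 0.11536131, -2.76634089,  1.4144033 ]), 'tvec': array([0.57052529, 0.08798114, 1.47328339])}
wrist {'fov_y': 61.8330139497666, 'cx': 321.8232069805624, 'cy': 197.01585333926408, 'rvec': array([-2.39497379, -1.67659485, -0.21460189]), 'tvec': array([-0.62425955, -0.03166387,  0.38973106])}
```

View pics/scene0.png

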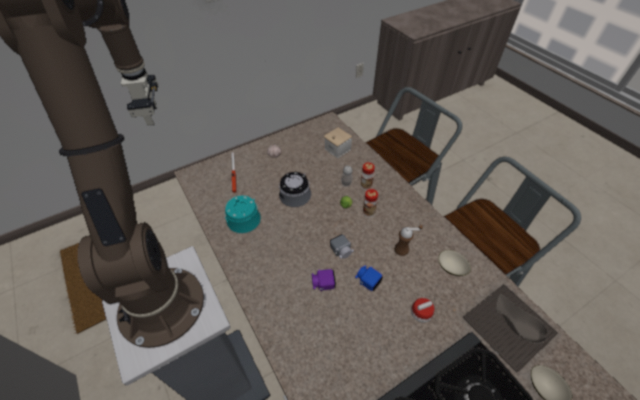

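View pics/side0.png

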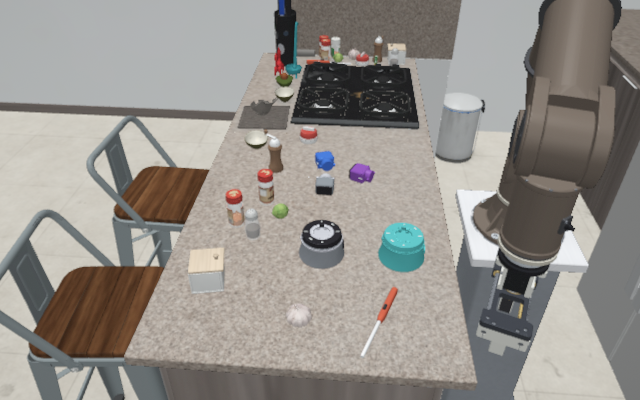

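The grey cup is at scene (341,246) and side (325,183), with its black top facing the side camera. The grey base is at scene (295,188) and side (322,243). The teal base and the purple and blue cups are the look-alikes.

```bash
python3 - <<'E'
from h import *
S=cam('scene');D=cam('side')
print('cup',plane(S,(341,246),.02),plane(D,(325,183),.02))
print('base top',plane(S,(294,182),.076),plane(D,(322,234),.076))
for n,a,b in[('jarB',(371,202),(266,185)),('jarA',(368,174),(235,207)),('salt',(348,175),(252,222)),('mill',(403,242),(276,155)),('blue',(370,278),(325,160)),('purp',(324,280),(361,173)),('lime',(347,201),(280,211)),('teal',(242,213),(402,248))]:
    print(n,plane(S,a,.04)[:2],plane(D,b,.04)[:2])
K,R,t=cam('wrist');print('wristcam',-R.T@t,R[2]);
E
```

```text
cup [ 0.56182369 -0.11693509  0.02      ] [ 0.56037993 -0.12818978  0.02      ]
base top [0.54779125 0.16700093 0.076     ] [0.54720259 0.18241099 0.076     ]
jarB [ 0.74559852 -0.02997603] [ 0.73616133 -0.07303629]
jarA [0.81861138 0.0867438 ] [0.80652445 0.0433508 ]
salt [0.75191331 0.12216534] [0.7456522  0.10621558]
mill [ 0.73191102 -0.21984147] [ 0.73136024 -0.24732617]
blue [ 0.56445208 -0.26799413] [ 0.56778107 -0.2307274 ]
purp [ 0.44377528 -0.20113114] [ 0.44978845 -0.16431982]
lime [0.67658449 0.01840091] [0.67586619 0.05063237]
teal [0.33933041 0.16446442] [0.33951614 0.17788227]
wristcam [0.14987301 0.61022699 0.3843878 ] [ 0.23766224 -0.08767216 -0.9673832 ]
```

send_rows(deltas=[[[0.028,-0.036,0.008],[0,0,-0.12],0.0918],[[0.028,-0.036,0.008],[0,0,-0.12],0.0918],[[0.028,-0.036,0.008],[0,0,-0.12],0.0918],[[0.028,-0.036,0.008],[0,0,-0.12],0.0918],[[0.028,-0.036,0.008],[0,0,-0.12],0.0918],[[0.028,-0.036,0.008],[0,0,-0.12],0.0918],[[0.028,-0.036,0.008],[0,0,-0.12],0.0918],[[0.028,-0.036,0.008],[0,0,-0.12],0.0918],[[0.028,-0.036,0.008],[0,0,-0.12],0.0918],[[0,0,0],[0,0,-0.12],0.0918]])

```text
clock: 1.1
position: [0.47, 0.2567, 0.3001]
ee_rot: [2.211, 2.227, 0.002]
force: [-0.5, 1.0, -1.2]
width: 1.003
```

```bash
python3 - <<'E'
from h import *
c=cam('wrist');K,R,t=c;print(-R.T@t,R[2],proj(c,(.547,.175,.076)),proj(c,(.56,-.12,.03)),[a for a in dir(arm) if a[0]!='_'])
E
```

```text
[0.46883993 0.32450142 0.45831868] [ 0.00586603 -0.25363626 -0.96728188] [383.6110965  236.31036175] [376.5259407  400.69756982] ['PlanningError', 'hold_point_z', 'observe']
```

send_rows(deltas=[[[0.02,-0.026,0.0],[0,0,0],0.0918],[[0.02,-0.026,0.0],[0,0,0],0.0918],[[0.02,-0.026,0.0],[0,0,0],0.0918],[[0.02,-0.026,0],[0,0,0],0.0918],[[0,0,0],[0,0,0],0.0918],[[0,0,0],[0,0,0],0.0918],[[0,0,0],[0,0,0],0.0918],[[0,0,0],[0,0,0],0.0918],[[0,0,0],[0,0,0],0.0918],[[0,0,0],[0,0,0],0.0918]])

```text
clock: 2.1
position: [0.5453, 0.16, 0.2988]
ee_rot: [-2.196, -2.247, -0.0]
force: [0.0, -1.0, -0.9]
width: 1.0
```

```bash
python3 - <<'E'
from h import *
import pickle
c=cam('wrist');im=save('wrist','w1');pickle.dump(c,open('w1.pkl','wb'))
o=arm.observe();print(o['position'],o['ee_rot'],o['joints'])
E
```

```text
[0.54540261 0.1598178  0.29878255] [-2.19598392e+00 -2.24647395e+00 -1.37170494e-04] [-0.73363953  0.29990422  0.4745865   1.6337249  -0.14323886  1.2425763
 -0.20817923]
```

View pics/w1.png

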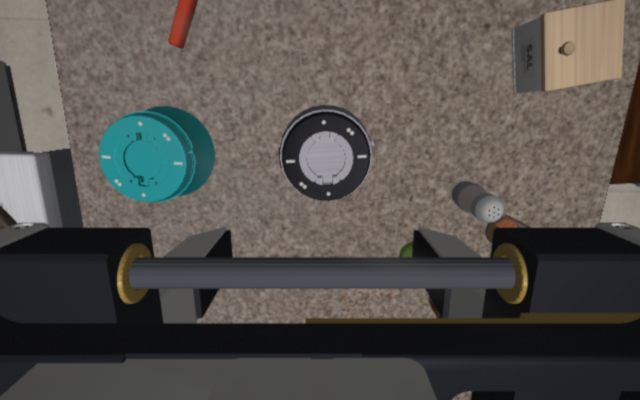

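The base is centred at about (326,156). There are single dots (notches) at the top (324,122) and bottom (328,193), double dots at (351,132) and (303,186), and lock bars at left and right. Next I measure it and move over the cup.

```bash
python3 - <<'E'
from h import *
import pickle
c=pickle.load(open('w1.pkl','rb'));g=cv2.cvtColor(cv2.imread('pics/w1.png'),cv2.COLOR_BGR2GRAY)
m=np.zeros_like(g);cv2.circle(m,(326,156),43,255,-1);cv2.circle(m,(326,156),29,0,-1)
b=((g>130)&(m>0)).astype(np.uint8)
n,l,s,ce=cv2.connectedComponentsWithStats(b)
P=[]
for i in range(1,n):
    if s[i,4]<3: continue
    ys,xs=np.where(l==i); w=g[ys,xs].astype(float)-100; u=((xs*w).sum()/w.sum(),(ys*w).sum()/w.sum())
    p=plane(c,u,.076); P.append(p[:2]); print(s[i,4],np.round(u,1),np.round(p,4))
P=np.array(P);ctr=(P.min(0)+P.max(0))/2
for p in P: d=p-ctr; print(np.hypot(*d),np.degrees(np.arctan2(d[1],d[0])))
print(ctr)
E
```

```text
10 [323.2 121.9] [0.5458 0.2147 0.076 ]
24 [349.9 131.1] [0.576  0.2053 0.076 ]
23 [361.7 156.1] [0.5907 0.1776 0.076 ]
23 [290. 161.] [0.5087 0.1701 0.076 ]
19 [302.6 185. ] [0.5235 0.1423 0.076 ]
8 [328.  193.5] [0.5534 0.1327 0.076 ]
0.04116577161693655 95.38278970790319
0.04115757179979526 50.21289776006827
0.04116438174464138 5.467363192856363
0.04113209412208587 -175.02460571741565
0.04092953062616 -129.88796403072723
0.04115204872909492 -84.82394261508986
[0.54970706 0.17369385]
```

send_rows(deltas=[[[0.002,-0.03,0.0],[0,0,0],0.0918],[[0.002,-0.03,0.0],[0,0,0],0.0918],[[0.002,-0.03,0.0],[0,0,0],0.0918],[[0.002,-0.03,0],[0,0,0],0.0918],[[0.002,-0.03,0],[0,0,0],0.0918],[[0.002,-0.03,0],[0,0,0],0.0918],[[0.002,-0.03,0],[0,0,0],0.0918],[[0.002,-0.03,0],[0,0,0],0.0918],[[0,-0.03,0],[0,0,0],0.0918],[[0,-0.03,0],[0,0,0],0.0918]])

```text
clock: 3.15
position: [0.5616, -0.1416, 0.2988]
ee_rot: [2.196, 2.246, 0.0]
force: [-0.3, 1.0, 0.2]
width: 1.002
```

```bash
python3 - <<'E'
from h import *
import pickle
c=cam('wrist');im=save('wrist','w2');pickle.dump(c,open('w2.pkl','wb'))
o=arm.observe();print(o['position'],o['ee_rot'],o['joints'])
u=proj(c,(.56,-.12,.03)).astype(int);print(u)
x,y=max(u[0]-80,0),max(u[1]-80,0);cv2.imwrite('pics/w2c.png',cv2.resize(im[y:y+160,x:x+160,::-1],None,fx=3.7,fy=3.7,interpolation=2));print(x,y)
E
```

```text
[ 0.56055642 -0.14790668  0.29918245] [ 2.20146185  2.23733385 -0.0032421 ] [-0.26858194  0.33233084  0.59542591  1.61341431 -0.19050522  1.2537512
  0.37692741]
[320 147]
240 67
```

View pics/w2c.png

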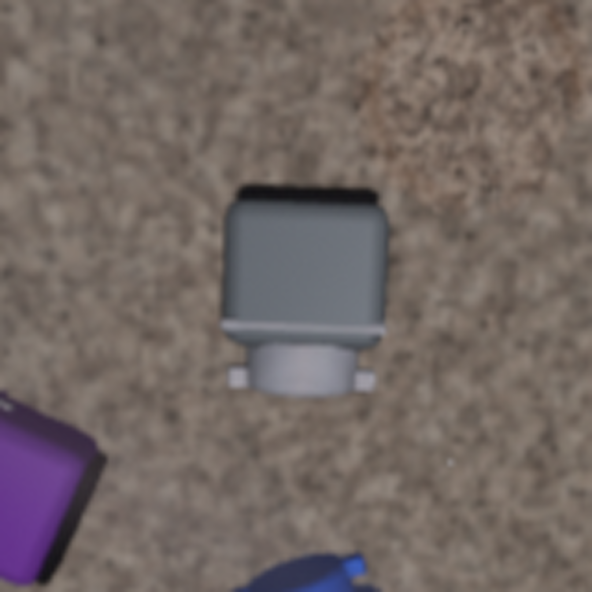

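The cup lies with its black top towards +y. In the crop, the lugs are at (238,378) and (365,380), the neck foot is at about (302,396), and the body spans x 224..388 and y 200..345.

```bash
python3 - <<'E'
from h import *
import pickle
c=pickle.load(open('w2.pkl','rb'))
f=lambda u,z:plane(c,(u[0]/3.7+240-.4,u[1]/3.7+67-.4),z)
for n,u,z in[('lugLout',(228,378),.022),('lugRout',(376,380),.022),('bodyL',(223,270),.025),('bodyR',(388,270),.025),('topfront',(308,202),.038),('topback',(308,345),.038),('plateend',(308,185),.033),('footmid',(302,396),.03),('stripeL',(224,328),.04),('stripeR',(385,328),.04)]: print(n,f(u,z))
E
```

```text
lugLout [ 0.53491053 -0.14961168  0.022     ]
lugRout [ 0.5876291  -0.14919465  0.022     ]
bodyL [ 0.53311841 -0.11134987  0.025     ]
bodyR [ 0.59018625 -0.11011226  0.025     ]
topfront [ 0.56193354 -0.08735424  0.038     ]
topback [ 0.56300568 -0.13487725  0.038     ]
plateend [ 0.56183308 -0.08197723  0.033     ]
footmid [ 0.56136581 -0.1540495   0.03      ]
stripeL [ 0.53448613 -0.12943353  0.04      ]
stripeR [ 0.5888748  -0.12825709  0.04      ]
```

send_rows(deltas=[[[0,0.009,-0.018],[-0.07,0,0],0.0918],[[0,0.009,-0.018],[-0.07,0,0],0.0918],[[0,0.009,-0.018],[-0.07,0,0],0.0918],[[0,0.009,-0.018],[-0.07,0,0],0.0918],[[0,0.009,-0.018],[-0.07,0,0],0.0918],[[0,0.009,-0.018],[-0.07,0,0],0.0918],[[0,0.009,-0.018],[-0.07,0,0],0.0918],[[0,0.009,-0.018],[-0.07,0,0],0.0918],[[0,0.009,-0.018],[-0.07,0,0],0.0918],[[0,0.009,-0.018],[-0.07,0,0],0.0918]])

```text
clock: 4.2
position: [0.5621, -0.0494, 0.1182]
ee_rot: [1.795, 1.837, -0.671]
force: [-0.2, 0.8, -0.5]
width: 0.998
```

send_rows(deltas=[[[0,0,0],[0,0,0],0.0918],[[0,0,0],[0,0,0],0.0918],[[0,0,0],[0,0,0],0.0918],[[0,0,0],[0,0,0],0.0918],[[0,0,0],[0,0,0],0.0918],[[0,0,0],[0,0,0],0.0918],[[0,0,0],[0,0,0],0.0918],[[0,0,0],[0,0,0],0.0918],[[0,0,0],[0,0,0],0.0918],[[0,0,0],[0,0,0],0.0918]])

```text
clock: 5.2
position: [0.5616, -0.0506, 0.1187]
ee_rot: [1.798, 1.838, -0.671]
force: [1.0, 0.3, -0.1]
width: 1.002
```

```bash
cat >> h.py <<'E'
def st():
    o=arm.observe(); R=cv2.Rodrigues(np.array(o['ee_rot'],float))[0]; p=np.array(o['position'])
    print('t',round(o['clock'],2),'tcp',p.round(4),'hold',(p+R[:,2]*arm.hold_point_z).round(4),'z',R[:,2].round(3),'y',R[:,1].round(3),'w',round(o['width']*.0918,4),'F',o['force'].round(1),'T',o['ft_torque'].round(2),'q',o['joints'].round(2)); return p,R
E
python3 -c "
from h import *
st()"
```

```text
t 5.2 tcp [ 0.5616 -0.0506  0.1187] hold [ 0.5616 -0.0385  0.1331] z [-0.    -0.644 -0.765] y [ 1.     0.017 -0.014] w 0.092 F [ 1.   0.3 -0.1] T [0.7  0.04 0.  ] q [-0.89  0.71  0.72  1.89  0.29  0.9  -0.44]
```

send_rows(deltas=[[[0,-0.012,-0.017],[0,0,0],0.0918],[[0,-0.012,-0.017],[0,0,0],0.0918],[[0,-0.012,-0.017],[0,0,0],0.0918],[[0,-0.012,-0.017],[0,0,0],0.0918],[[0,-0.009,-0.014],[0,0,0],0.0918],[[0,-0.008,-0.013],[0,0,0],0.0918],[[0,-0.005,-0.008],[0,0,0],0.0918],[[0,-0.003,-0.004],[0,0,0],0.0918],[[0,0,0],[0,0,0],0.0918],[[0,0,0],[0,0,0],0.0918]])

```text
clock: 6.2
position: [0.562, -0.1233, 0.0121]
ee_rot: [1.798, 1.838, -0.67]
force: [0.7, -0.6, 0.6]
width: 0.996
```

send_rows(deltas=[[[0,0,0],[0,0,0],0.05],[[0,0,0],[0,0,0],0.05],[[0,0,0],[0,0,0],0.05],[[0,0,0],[0,0,0],0.05],[[0,0,0],[0,0,0],0.05],[[0,0,0],[0,0,0],0.05],[[0,0,0],[0,0,0],0.05],[[0,0,0],[0,0,0],0.05],[[0,0,0],[0,0,0],0.05],[[0,0,0],[0,0,0],0.05]], force=30)

```text
clock: 7.2
position: [0.5617, -0.1236, 0.0118]
ee_rot: [1.798, 1.838, -0.671]
force: [-0.4, 1.1, 2.2]
width: 0.611
```

```bash
python3 -c "
from h import *
st()"
```

```text
t 7.2 tcp [ 0.5617 -0.1236  0.0118] hold [ 0.5617 -0.1115  0.0262] z [ 0.    -0.644 -0.765] y [ 1.     0.017 -0.014] w 0.0561 F [-0.4  1.1  2.2] T [ 0.66  0.13 -0.01] q [-0.75  0.88  0.69  1.97  0.3   0.62 -0.46]
```

send_rows(deltas=[[[0,0,0.02],[0,0,0],0.05],[[0,0,0.02],[0,0,0],0.05],[[0,0,0.02],[0,0,0],0.05],[[0,0,0.02],[0,0,0],0.05],[[0,0.01,0.006],[0.1,0,0],0.05],[[0,0.01,0],[0.1,0,0],0.05],[[0,0.01,0],[0.1,0,0],0.05],[[0,0.01,0],[0.1,0,0],0.05],[[0,0.01,0],[0.1,0,0],0.05],[[0,0.01,0],[0.1,0,0],0.05]])

```text
clock: 8.2
position: [0.5616, -0.0633, 0.0983]
ee_rot: [2.148, 2.196, -0.104]
force: [-0.2, -0.1, -1.6]
width: 0.612
```

send_rows(deltas=[[[0,0.01,0],[0.1,0,0],0.05],[[0,0.01,0],[0.1,0,0],0.05],[[0,0.01,0],[0.1,0,0],0.05],[[0,0.01,0],[0.1,0,0],0.05],[[0,0.01,0],[0.1,0,0],0.05],[[0,0.01,0],[0.1,0,0],0.05],[[0,0.01,0],[0.1,0,0],0.05],[[0,0.008,0],[0.1,0,0],0.05],[[0,0,0],[0.1,0,0],0.05],[[0,0,0],[0.07,0,0],0.05]])

```text
clock: 9.2
position: [0.5613, 0.0128, 0.0968]
ee_rot: [-1.689, -1.721, -0.804]
force: [0.7, -0.1, -2.5]
width: 0.614
```

send_rows(deltas=[[[0,0,0],[0,0,0],0.05],[[0,0,0],[0,0,0],0.05],[[0,0,0],[0,0,0],0.05],[[0,0,0],[0,0,0],0.05],[[0,0,0],[0,0,0],0.05],[[0,0,0],[0,0,0],0.05],[[0,0,0],[0,0,0],0.05],[[0,0,0],[0,0,0],0.05],[[0,0,0],[0,0,0],0.05],[[0,0,0],[0,0,0],0.05]])

```text
clock: 10.2
position: [0.5616, 0.0143, 0.0977]
ee_rot: [-1.688, -1.725, -0.802]
force: [-0.3, 0.7, -1.7]
width: 0.61
```

```bash
python3 - <<'E'
from h import *
p,R=st()
out=[]
for n in('side','scene'):
    c=cam(n);u=proj(c,(p[0],p[1],.08)).astype(int);im=save(n,n+'3')
    out.append(cv2.resize(im[u[1]-50:u[1]+50,u[0]-65:u[0]+65],None,fx=3,fy=3,interpolation=2))
    print(u)
cv2.imwrite('pics/c3.png',np.hstack(out)[:,:,::-1])
E
```

```text
t 10.2 tcp [0.5616 0.0143 0.0977] hold [ 0.5616 -0.      0.1098] z [ 0.     0.764 -0.645] y [1.    0.014 0.017] w 0.056 F [-0.3  0.7 -1.7] T [-1.18  0.09  0.03] q [ 0.44  0.74 -0.11  1.78 -0.82  1.15  0.92]
[321 194]
[319 207]
```

View pics/c3.png

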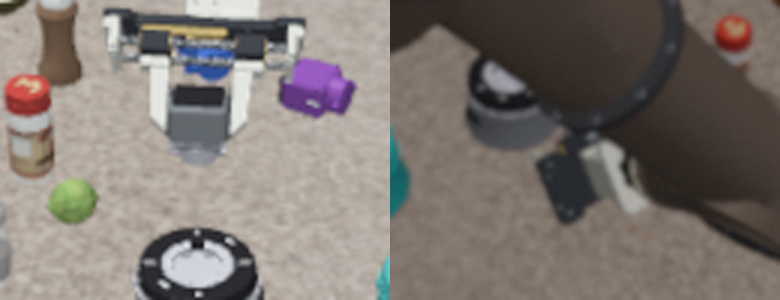

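The side view shows the cup upright in the fingers, black top up and neck down, and clear of everything around it. Next I lower it.

send_rows(deltas=[[[0,0,-0.012],[0,0,0],0.05],[[0,0,-0.012],[0,0,0],0.05],[[0,0,-0.012],[0,0,0],0.05],[[0,0,-0.012],[0,0,0],0.05],[[0,0,-0.009],[0,0,0],0.05],[[0,0,-0.005],[0,0,0],0.05],[[0,0,-0.002],[0,0,0],0.05],[[0,0,0],[0,0,0],0.05],[[0,0,0],[0,0,0],0.05],[[0,0,0],[0,0,0],0.05]])

```text
clock: 11.3
position: [0.5619, 0.0143, 0.0342]
ee_rot: [-1.688, -1.726, -0.802]
force: [1.0, 0.6, -0.7]
width: 0.611
```

send_rows(deltas=[[[0,0,-0.001],[0,0,0],0.05],[[0,0,0],[0,0,0],0.05],[[0,0,-0.001],[0,0,0],0.05],[[0,0,0],[0,0,0],0.05],[[0,0,0],[0,0,0],0.05],[[0,0,0],[0,0,0],0.05],[[0,0,0],[0,0,0],0.05],[[0,0,0],[0,0,0],0.05],[[0,0,0],[0,0,0],0.05],[[0,0,0],[0,0,0],0.05]])

```text
clock: 12.3
position: [0.5616, 0.0143, 0.0318]
ee_rot: [-1.688, -1.725, -0.802]
force: [0.7, -1.1, -1.5]
width: 0.613
```

```bash
python3 -c "
from h import *
st()"
```

```text
t 12.3 tcp [0.5616 0.0143 0.0318] hold [ 0.5616 -0.      0.0439] z [ 0.     0.764 -0.645] y [1.    0.014 0.017] w 0.0563 F [ 0.7 -1.1 -1.5] T [-1.19  0.07  0.05] q [ 0.44  0.84 -0.12  1.79 -0.84  1.06  1.  ]
```

send_rows(deltas=[[[0,0,-0.001],[0,0,0],0.05],[[0,0,0],[0,0,0],0.05],[[0,0,-0.001],[0,0,0],0.05],[[0,0,0],[0,0,0],0.05],[[0,0,0],[0,0,0],0.05],[[0,0,0],[0,0,0],0.05],[[0,0,0],[0,0,0],0.05],[[0,0,0],[0,0,0],0.05],[[0,0,0],[0,0,0],0.05],[[0,0,0],[0,0,0],0.05]])

```text
clock: 13.3
position: [0.5616, 0.0144, 0.0297]
ee_rot: [-1.688, -1.725, -0.802]
force: [0.3, -0.1, -0.8]
width: 0.614
```

send_rows(deltas=[[[0,0,-0.001],[0,0,0],0.05],[[0,0,0],[0,0,0],0.05],[[0,0,0],[0,0,0],0.05],[[0,0,-0.001],[0,0,0],0.05],[[0,0,0],[0,0,0],0.05],[[0,0,0],[0,0,0],0.05],[[0,0,0],[0,0,0],0.05],[[0,0,0],[0,0,0],0.05],[[0,0,0],[0,0,0],0.05],[[0,0,0],[0,0,0],0.05]])

```text
clock: 14.3
position: [0.5615, 0.0144, 0.0291]
ee_rot: [-1.686, -1.725, -0.803]
force: [-3.6, -5.3, 11.4]
width: 0.61
```

send_rows(deltas=[[[0,0,0.001],[0,0,0],0.05],[[0,0,0],[0,0,0],0.07],[[0,0,0],[0,0,0],0.0918],[[0,0,0],[0,0,0],0.0918],[[0,0,0],[0,0,0],0.0918],[[0,0,0],[0,0,0],0.0918],[[0,0,0],[0,0,0],0.0918],[[0,-0.004,0.004],[0,0,0],0.0918],[[0,-0.007,0.006],[0,0,0],0.0918],[[0,-0.008,0.007],[0,0,0],0.0918]])

```text
clock: 15.3
position: [0.5616, -0.0053, 0.0463]
ee_rot: [-1.688, -1.725, -0.802]
force: [0.3, -0.4, 0.4]
width: 1.0
```

send_rows(deltas=[[[0,-0.016,0.014],[0,0,0],0.0918],[[0,-0.016,0.014],[0,0,0],0.0918],[[0,-0.016,0.014],[0,0,0],0.0918],[[0,-0.01,0.025],[0,0,0],0.0918],[[0,0,0.03],[-0.1,0,0],0.0918],[[0,0,0.03],[-0.1,0,0],0.0918],[[0,0,0.03],[-0.1,0,0],0.0918],[[0,0.002,0.02],[-0.1,0,0],0.0918],[[0,0.002,0.01],[-0.1,0,0],0.0918],[[0,0.002,0.01],[-0.1,0,0],0.0918]])

```text
clock: 16.3
position: [0.562, -0.0577, 0.2452]
ee_rot: [-2.061, -2.104, -0.285]
force: [0.2, -0.2, 0.4]
width: 0.999
```

send_rows(deltas=[[[0,0.01,0],[-0.1,0,0],0.0918],[[0,0.01,0],[-0.1,0,0],0.0918],[[0,0.01,0],[-0.072,0,0],0.0918],[[0,0.01,0],[0,0,0],0.0918],[[0,0,0],[0,0,0],0.0918],[[0,0,0],[0,0,0],0.0918],[[0,0,0],[0,0,0],0.0918],[[0,0,0],[0,0,0],0.0918],[[0,0,0],[0,0,0],0.0918],[[0,0,0],[0,0,0],0.0918]])

```text
clock: 17.3
position: [0.5616, -0.0172, 0.2427]
ee_rot: [2.197, 2.244, -0.002]
force: [0.6, -0.2, -0.0]
width: 0.999
```

```bash
python3 - <<'E'
from h import *
import pickle
p,R=st()
c=cam('wrist');im=save('wrist','w4');pickle.dump(c,open('w4.pkl','wb'))
u=proj(c,(.5616,0,.07)).astype(int)
x,y=max(u[0]-80,0),max(u[1]-80,0);a=cv2.resize(im[y:y+160,x:x+160],None,fx=2.5,fy=2.5,interpolation=2);print(u,x,y)
s=save('side','s4');u=proj(cam('side'),(.5616,0,.04)).astype(int);b=cv2.resize(s[u[1]-50:u[1]+50,u[0]-50:u[0]+50],(400,400),interpolation=2)
cv2.imwrite('pics/c4.png',np.hstack([a,b])[:,:,::-1]) if a.shape==b.shape else print(a.shape)
E
```

```text
t 17.3 tcp [ 0.5616 -0.0172  0.2427] hold [ 0.5616 -0.0172  0.2615] z [-0.    -0.002 -1.   ] y [ 1.     0.021 -0.   ] w 0.0917 F [ 0.6 -0.2 -0. ] T [-0.1   0.06  0.04] q [-0.16  0.32  0.13  1.71 -0.04  1.11 -0.  ]
[322 161] 242 81
```

View pics/c4.png

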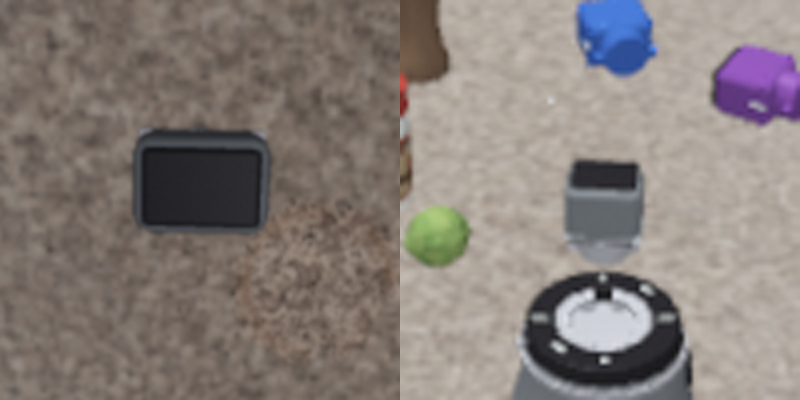

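The cup stands upright on its foot, clear of the base. I measure the black plate for position and yaw.

```bash
python3 - <<'E'
from h import *
import pickle
c=pickle.load(open('w4.pkl','rb'));g=cv2.cvtColor(cv2.imread('pics/w4.png'),cv2.COLOR_BGR2GRAY)
x0,y0=242,81
for th in(45,55):
    m=np.zeros_like(g);m[y0+40:y0+110,x0+40:x0+120]=(g[y0+40:y0+110,x0+40:x0+120]<th)
    n,l,s,ce=cv2.connectedComponentsWithStats(m);i=1+np.argmax(s[1:,4])
    ct=max(cv2.findContours((l==i).astype(np.uint8),0,1)[0],key=len)[:,0]
    P=np.array([plane(c,u,.07)[:2] for u in ct],np.float32)
    print(th,s[i],cv2.minAreaRect(P*1000), (P.min(0)+P.max(0))/2)
# body outline via brightness edges not needed
E
```

```text
45 [ 299  140   48   32 1382] ((561.6954956054688, 6.156193733215332), (46.251766204833984, 30.96281623840332), 0.17143703997135162) [0.56165826 0.00616697]
55 [ 298  140   49   32 1510] ((561.242919921875, 6.085043907165527), (47.74547576904297, 30.798311233520508), 1.1583720445632935) [0.5612874  0.00605514]
```

send_rows(deltas=[[[0,0.0023,-0.007],[0,0,0.13],0.0918],[[0,0.0023,-0.007],[0,0,0.13],0.0918],[[0,0.0023,-0.007],[0,0,0.13],0.0918],[[0,0.0023,-0.007],[0,0,0.13],0.0918],[[0,0.0023,-0.007],[0,0,0.13],0.0918],[[0,0.0023,-0.007],[0,0,0.13],0.0918],[[0,0.0023,-0.007],[0,0,0.13],0.0918],[[0,0.0023,-0.007],[0,0,0.13],0.0918],[[0,0.0023,-0.007],[0,0,0.13],0.0918],[[0,0.0023,-0.007],[0,0,0.13],0.0918]])

```text
clock: 18.4
position: [0.5617, 0.0065, 0.1725]
ee_rot: [0.381, 3.116, -0.0]
force: [-0.3, -0.2, 0.0]
width: 1.0
```

send_rows(deltas=[[[0,0,0],[0,0,0.13],0.0918],[[0,0,0],[0,0,0.135],0.0918],[[0,0,-0.01],[0,0,0],0.0918],[[0,0,-0.01],[0,0,0],0.0918],[[0,0,0],[0,0,0],0.0918],[[0,0,0],[0,0,0],0.0918],[[0,0,0],[0,0,0],0.0918],[[0,0,0],[0,0,0],0.0918],[[0,0,0],[0,0,0],0.0918],[[0,0,0],[0,0,0],0.0918]])

```text
clock: 19.4
position: [0.5618, 0.0064, 0.153]
ee_rot: [-0.025, 3.139, 0.0]
force: [-0.0, -0.8, -0.4]
width: 1.004
```

```bash
python3 -c "
from h import *
st()"
```

```text
t 19.4 tcp [0.5618 0.0064 0.153 ] hold [0.5617 0.0064 0.1718] z [ 0.002  0.    -1.   ] y [-0.016  1.    -0.   ] w 0.0921 F [-0.  -0.8 -0.4] T [ 0.02  0.   -0.03] q [ 0.05  0.42 -0.21  1.81  0.11  0.92  1.38]
```

send_rows(deltas=[[[0,0,-0.02],[0,0,0],0.0918],[[0,0,-0.02],[0,0,0],0.0918],[[0,0,-0.02],[0,0,0],0.0918],[[0,0,-0.02],[0,0,0],0.0918],[[0,0,-0.02],[0,0,0],0.0918],[[0,0,-0.014],[0,0,0],0.0918],[[0,0,-0.007],[0,0,0],0.0918],[[0,0,-0.003],[0,0,0],0.0918],[[0,0,0],[0,0,0],0.0918],[[0,0,0],[0,0,0],0.06]], force=30)

```text
clock: 20.4
position: [0.5622, 0.0064, 0.0294]
ee_rot: [-0.025, 3.138, 0.0]
force: [0.7, -0.0, -0.0]
width: 0.953
```

send_rows(deltas=[[[0,0,0],[0,0,0],0.05],[[0,0,0],[0,0,0],0.046],[[0,0,0],[0,0,0],0.043],[[0,0,0],[0,0,0],0.03],[[0,0,0],[0,0,0],0.03],[[0,0,0],[0,0,0],0.03],[[0,0,0],[0,0,0],0.03],[[0,0,0],[0,0,0],0.03],[[0,0,0],[0,0,0],0.03],[[0,0,0],[0,0,0],0.03]], force=40)

```text
clock: 21.4
position: [0.5617, 0.0064, 0.0288]
ee_rot: [-0.025, 3.139, -0.0]
force: [0.2, 0.7, -0.1]
width: 0.431
```

```bash
python3 -c "
from h import *
st()"
```

```text
t 21.4 tcp [0.5617 0.0064 0.0288] hold [0.5616 0.0064 0.0476] z [ 0.002  0.    -1.   ] y [-0.016  1.    -0.   ] w 0.0396 F [ 0.2  0.7 -0.1] T [ 0.    0.01 -0.03] q [ 0.02  0.58 -0.18  1.91  0.16  0.66  1.33]
```

send_rows(deltas=[[[0,0,0.005],[0,0,0],0.03],[[0,0,0.01],[0,0,0],0.03],[[0,0,0.015],[0,0,0],0.03],[[0,0,0.02],[0,0,-0.1],0.03],[[0,0,0.02],[0,0,-0.1],0.03],[[0,0,0.02],[0,0,-0.1],0.03],[[0,0,0.02],[0,0,-0.1],0.03],[[0,0,0],[0,0,-0.1],0.03],[[0,0,0],[0,0,-0.1],0.03],[[0,0,0],[0,0,-0.1],0.03]])

```text
clock: 22.4
position: [0.5617, 0.0066, 0.1398]
ee_rot: [1.058, 2.955, 0.0]
force: [-0.4, 0.6, -1.1]
width: 0.433
```

send_rows(deltas=[[[-0.0012,0.01,0],[0,0,-0.1],0.03],[[-0.0012,0.018,0],[0,0,-0.1],0.03],[[-0.0012,0.02,0],[0,0,-0.1],0.03],[[-0.0012,0.02,0],[0,0,-0.1],0.03],[[-0.0012,0.02,0],[0,0,-0.1],0.03],[[-0.0012,0.02,0],[0,0,-0.1],0.03],[[-0.0012,0.02,0],[0,0,-0.1],0.03],[[-0.0012,0.02,0],[0,0,-0.096],0.03],[[-0.0012,0.012,0],[0,0,0],0.03],[[-0.0012,0.0076,0],[0,0,0],0.03]])

```text
clock: 23.4
position: [0.5494, 0.1752, 0.1392]
ee_rot: [2.112, 2.324, -0.001]
force: [-0.1, 0.3, -1.1]
width: 0.436
```

send_rows(deltas=[[[0,0,0],[0,0,0],0.03],[[0,0,0],[0,0,0],0.03],[[0,0,0],[0,0,0],0.03],[[0,0,0],[0,0,0],0.03],[[0,0,0],[0,0,0],0.03],[[0,0,0],[0,0,0],0.03],[[0,0,0],[0,0,0],0.03],[[0,0,0],[0,0,0],0.03],[[0,0,0],[0,0,0],0.03],[[0,0,0],[0,0,0],0.03]])

```text
clock: 24.4
position: [0.5496, 0.174, 0.1387]
ee_rot: [2.117, 2.319, -0.002]
force: [-0.2, -0.0, -1.8]
width: 0.434
```

```bash
python3 - <<'E'
from h import *
st()
im=save('side','s5');u=proj(cam('side'),(.55,.174,.1)).astype(int);cv2.imwrite('pics/c5.png',cv2.resize(im[u[1]-60:u[1]+60,u[0]-60:u[0]+60,::-1],(600,600),interpolation=2))
E
```

```text
t 24.4 tcp [0.5496 0.174  0.1387] hold [0.5496 0.1741 0.1575] z [ 0.    -0.002 -1.   ] y [ 0.996  0.091 -0.   ] w 0.0398 F [-0.2 -0.  -1.8] T [-0.06  0.08  0.03] q [-0.5   0.44  0.14  1.81 -0.07  0.9  -0.24]
```

View pics/c5.png

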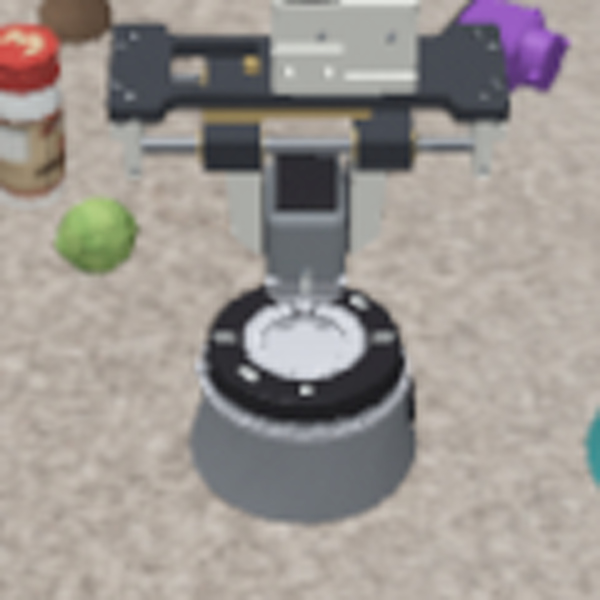

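The side view shows the cup above the mouth with its lug over the near notch dot. Pose is (0.5496, 0.174) at yaw 5.2°. Fully home should read TCP z ≈ 0.091.

send_rows(deltas=[[[0,0,-0.007],[0,0,0],0.03],[[0,0,-0.01],[0,0,0],0.03],[[0,0,-0.008],[0,0,0],0.03],[[0,0,-0.005],[0,0,0],0.03],[[0,0,-0.002],[0,0,0],0.03],[[0,0,-0.002],[0,0,0],0.03],[[0,0,-0.002],[0,0,0],0.03],[[0,0,-0.001],[0,0,0],0.03],[[0,0,0],[0,0,0],0.03],[[0,0,0],[0,0,0],0.03]])

```text
clock: 25.45
position: [0.5497, 0.174, 0.1019]
ee_rot: [2.117, 2.319, -0.002]
force: [-0.5, 0.5, -0.0]
width: 0.433
```

send_rows(deltas=[[[0,0,-0.002],[0,0,0],0.03],[[0,0,-0.002],[0,0,0],0.03],[[0,0,-0.002],[0,0,0],0.03],[[0,0,-0.002],[0,0,0],0.03],[[0,0,-0.001],[0,0,0],0.03],[[0,0,-0.001],[0,0,0],0.03],[[0,0,0],[0,0,0],0.03],[[0,0,0],[0,0,0],0.03],[[0,0,0],[0,0,0],0.03],[[0,0,0],[0,0,0],0.03]])

```text
clock: 26.45
position: [0.5497, 0.174, 0.0918]
ee_rot: [2.117, 2.319, -0.002]
force: [0.4, -0.4, -1.0]
width: 0.429
```

send_rows(deltas=[[[0,0,-0.0005],[0,0,0],0.03],[[0,0,0],[0,0,0],0.03],[[0,0,-0.0005],[0,0,0],0.03],[[0,0,0],[0,0,0],0.03],[[0,0,-0.0005],[0,0,0],0.03],[[0,0,0],[0,0,0],0.03],[[0,0,0],[0,0,0],0.03],[[0,0,0],[0,0,0],0.03],[[0,0,0],[0,0,0],0.03],[[0,0,0],[0,0,0],0.03]])

```text
clock: 27.45
position: [0.5497, 0.174, 0.0908]
ee_rot: [2.117, 2.319, -0.002]
force: [-2.3, -0.9, 4.7]
width: 0.433
```

send_rows(deltas=[[[0,0,0],[0,0,-0.03],0.03],[[0,0,0],[0,0,-0.05],0.03],[[0,0,0],[0,0,-0.05],0.03],[[0,0,0],[0,0,-0.05],0.03],[[0,0,0],[0,0,-0.05],0.03],[[0,0,0],[0,0,-0.05],0.03],[[0,0,0],[0,0,-0.05],0.03],[[0,0,0],[0,0,-0.05],0.03],[[0,0,0],[0,0,-0.02],0.03],[[0,0,0],[0,0,0],0.03]], force=50)

```text
clock: 28.45
position: [0.5499, 0.1743, 0.0907]
ee_rot: [2.537, 1.85, -0.001]
force: [-1.1, -0.9, 6.3]
width: 0.432
```

```bash
python3 -c "
from h import *
st()"
```

```text
t 28.45 tcp [0.5499 0.1743 0.0907] hold [0.5499 0.1744 0.1095] z [-0.    -0.001 -1.   ] y [ 0.952 -0.306  0.   ] w 0.0397 F [-1.1 -0.9  6.3] T [-0.06  0.51  0.02] q [-0.57  0.51  0.24  1.86 -0.16  0.79 -0.56]
```

send_rows(deltas=[[[0,0,0],[0,0,-0.04],0.03],[[0,0,0],[0,0,-0.05],0.03],[[0,0,0],[0,0,-0.05],0.03],[[0,0,0],[0,0,-0.05],0.03],[[0,0,0],[0,0,-0.05],0.03],[[0,0,0],[0,0,-0.05],0.03],[[0,0,0],[0,0,-0.05],0.03],[[0,0,0],[0,0,-0.04],0.03],[[0,0,0],[0,0,-0.03],0.03],[[0,0,0],[0,0,-0.01],0.03]])

```text
clock: 29.45
position: [0.5499, 0.1743, 0.0907]
ee_rot: [2.868, 1.281, -0.001]
force: [-1.1, -0.2, 5.5]
width: 0.436
```

send_rows(deltas=[[[0,0,0],[0,0,0],0.03],[[0,0,0],[0,0,0],0.03],[[0,0,0],[0,0,0],0.03],[[0,0,0],[0,0,0],0.03],[[0,0,0],[0,0,0],0.03],[[0,0,0],[0,0,0],0.03],[[0,0,0],[0,0,0],0.03],[[0,0,0],[0,0,0],0.03],[[0,0,0],[0,0,0],0.03],[[0,0,0],[0,0,0],0.03]])

```text
clock: 30.45
position: [0.55, 0.1743, 0.0907]
ee_rot: [2.867, 1.282, -0.001]
force: [-2.0, 0.4, 6.1]
width: 0.432
```

```bash
python3 - <<'E'
from h import *
p,R=st();print('turn',np.radians(5.22)-np.arctan2(R[1,1],R[0,1]))
im=save('side','s6');u=proj(cam('side'),(.55,.174,.1)).astype(int);cv2.imwrite('pics/c6.png',cv2.resize(im[u[1]-50:u[1]+50,u[0]-50:u[0]+50,::-1],(600,600),interpolation=2))
E
```

```text
t 30.45 tcp [0.55   0.1743 0.0907] hold [0.55   0.1744 0.1095] z [-0.001 -0.001 -1.   ] y [ 0.745 -0.667  0.   ] w 0.0397 F [-2.   0.4  6.1] T [-0.06  0.42  0.05] q [-0.65  0.52  0.35  1.86 -0.24  0.8  -0.9 ]
turn 0.820935643480277
```

View pics/c6.png

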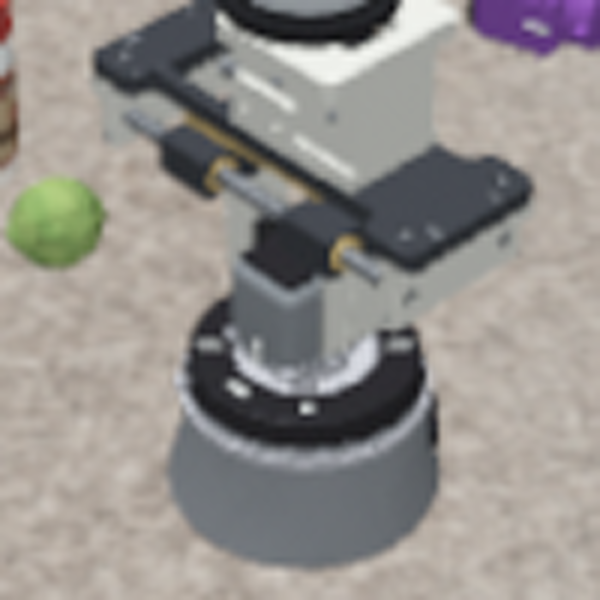

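```bash
python3 -c "
from h import *
print(job.sign_off()); st()"
```

```text
the job is handed in; nothing more can be done
None
the job is handed in; nothing more can be done
```

I stood the cup upright on the worktop and let go of it. I then took it by its flat sides from above and lowered it into the grey base. I twisted it clockwise to the two dots and handed the job in at about 30.5 s, still gripping it with 50 N.

**Last checks:**
- **Fully home:** the TCP stayed at z 0.0907 m, against 0.0908 m expected for fully home. The upward force was about 6 N.
- **Twist:** the tool has turned 0.82 rad clockwise from the notches. Allowing for the 0.08 rad of play, the collar should be at about 0.74 rad. That is near halfway and well short of the lock pin at 1.2 rad. I aimed slightly past the dots so the cup and the collar would each end close to 0.785 rad.
- **Picture:** the last side view shows the cup seated and its edge pointing at the two dots. The lime and the purple cup looked undisturbed in that view, but it does not show the jars, shaker, timer, mill or garlic, and I took no last picture of those. All moves were planned clear of them, and no unexpected forces showed.

No check failed or disagreed. I did not measure the collar angle directly; it comes from the tool's turn and the steady 39.7 mm grip.

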